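# Snap a protective cover shut around a machined flange

### The job

The plastic cover on the octagonal flange is only resting in place: press down its rim, section by section, until all four raised sections have clicked shut, flush with the flat middle, and stay down. Leave the flange standing where it is (do not lift it or push it along the bench), leave the other things alone, and finish with the hand clear.

Things in the scene. Friction and masses are not known exactly. Their poses are not given: they have to be found in the camera images.
- flange: octagonal aluminium flange, 176 mm across the flats, about 1 kg, loose on the bench, wearing a grey plastic clip-on cover. Origin at the centre of its underside, z up. The cover's rim is four sections: 1 lies along the flange's own +x, 2 along +y, 3 along -x, 4 along -y. A foot ledge 8 mm high sticks out 6 mm beyond the cover
- cover_top (a point): centre of the cover's flat square middle (96 x 96 mm), 30 mm above the flange's underside. A round grip 22 mm across stands on it, 14 mm tall (not needed). A rim section hinges along each edge of the square, 49 mm from the centre; it reaches 82 mm from the centre, is up to 113 mm long, and 68 mm long at its outer edge
- section1 (a joint): angle of rim section 1 about its hinge: 0 = sprung up (tilted up 0.30 rad, outer edge 10 mm above the flat middle), 0.30 = clicked shut, flush (hard stop). Let go before half-way it springs back; past half-way it jumps shut and stays. Pressing at its point takes about 7 N, most at the start and less on the way down, until the hard stop; nearer the hinge much more
- section1_edge (a point): spot to press on the top face of rim section 1, mid-length, 74 mm from the flange's centre when shut (8 mm in from the outer edge). It moves with the section: about 37 mm above the bench when sprung up, 30 mm when shut
- section2 (a joint): angle of rim section 2 about its hinge: 0 = sprung up (tilted up 0.30 rad, outer edge 10 mm above the flat middle), 0.30 = clicked shut, flush (hard stop). Let go before half-way it springs back; past half-way it jumps shut and stays. Pressing at its point takes about 7 N, most at the start and less on the way down, until the hard stop; nearer the hinge much more
- section2_edge (a point): spot to press on the top face of rim section 2, mid-length, 74 mm from the flange's centre when shut (8 mm in from the outer edge). It moves with the section: about 37 mm above the bench when sprung up, 30 mm when shut
- section3 (a joint): angle of rim section 3 about its hinge: 0 = sprung up (tilted up 0.30 rad, outer edge 10 mm above the flat middle), 0.30 = clicked shut, flush (hard stop). Let go before half-way it springs back; past half-way it jumps shut and stays. Pressing at its point takes about 7 N, most at the start and less on the way down, until the hard stop; nearer the hinge much more
- section3_edge (a point): spot to press on the top face of rim section 3, mid-length, 74 mm from the flange's centre when shut (8 mm in from the outer edge). It moves with the section: about 37 mm above the bench when sprung up, 30 mm when shut
- section4 (a joint): angle of rim section 4 about its hinge: 0 = sprung up (tilted up 0.30 rad, outer edge 10 mm above the flat middle), 0.30 = clicked shut, flush (hard stop). Let go before half-way it springs back; past half-way it jumps shut and stays. Pressing at its point takes about 7 N, most at the start and less on the way down, until the hard stop; nearer the hinge much more
- section4_edge (a point): spot to press on the top face of rim section 4, mid-length, 74 mm from the flange's centre when shut (8 mm in from the outer edge). It moves with the section: about 37 mm above the bench when sprung up, 30 mm when shut
- spacer: loose aluminium tube spacer, 44 mm across, 26 mm tall, near the flange; origin at the centre of its underside
- bolt: loose steel hex bolt standing on its head, 21 mm across, 42 mm tall, near the flange; origin at the centre of its underside
- gauge_block: loose steel block 30 x 35 x 38 mm tall, near the flange; origin at the centre of its underside
- spray_can: loose spray can, 52 mm across, 170 mm tall; origin at the centre of its underside
- pen_pot: loose pen pot, 72 mm across, 90 mm tall with pens to 140 mm; origin at the centre of its underside
- calipers: loose calipers lying flat, 200 mm long along their x, 10 mm high; origin under the middle
- screwdriver: loose screwdriver lying along its x
- small_flange: loose round aluminium blank flange, 90 mm across, 34 mm tall, no cover; origin at the centre of its underside
There are look-alikes about, which are no part of the job. Leave any blue, purple or red look-alike of the flange alone.

How it is judged:
At the end, for the whole second after the job is handed in: All four rim sections are shut (joint above 0.27 of 0.30 rad); the flange lies flat and at rest on the bench within 30 mm of where it began; every other loose thing is within 30 mm of where it began (value of joint each of section1, section2, section3, section4 above 0.27 rad and height (world z) of flange below 0.004 m and distance of each of flange, spacer, bolt, gauge_block, spray_can, pen_pot, calipers, screwdriver, small_flange from where it was at the start of the episode below 0.03 m and angle between flange's own z axis and vertical below 0.05 rad and linear speed of flange below 0.02 m/s); the robot touches nothing.
It fails at once if the flange is lifted off the bench or tipped (height (world z) of flange above 0.012 m or angle between flange's own z axis and vertical above 0.15 rad).
It fails at once if the flange is pushed more than 30 mm along the bench (distance of flange from where it was at the start of the episode above 0.03 m).
It fails at once if another loose thing is moved or carried more than 30 mm (distance of any of spacer, bolt, gauge_block, spray_can, pen_pot, calipers, screwdriver, small_flange from where it was at the start of the episode above 0.03 m).
It also fails if it takes over 43 s, if anything falls off the work surface, if the arm or the gripper's body presses on something with over 40 N, if the wrist force passes 120 N, or if a joint passes its speed limit or range.

### The arm

A 6-joint arm with a two-finger parallel gripper is mounted at the origin on the work surface. World frame = base frame: x ahead of the robot, y to its left, z up, the work surface at z = 0. Lengths are in m, angles in rad, forces in N, time in s.
With the tool pointing down it reaches from about 0.375 to 0.9 m from the base axis. Payload 3.1 kg.
Tool frame: the origin (TCP) lies midway between the tips of the shut fingers; the grasp point (between the pads) lies 19 mm behind it; x points along the fingers, y is the direction in which the jaws open and shut, and the axes are right-handed (so a half turn about x gives the same grasp; the last joint's range is limited). The gripper opens to 87 mm and grips with 3 to 60 N. Pads are 19 mm wide; open, the fingers measure 117 mm over their backs; the gripper's body (75 mm by 190 mm) begins 51 mm behind the grasp point.
Start: joints at [-1.31, 0.527, 1.433, -0, 1.181, -0.178], TCP at [0.266, -0.566, 0.223] pointing down, gripper open.
Joint ranges: [-3.08, 3.08], [-0.75, 2.2], [0.22, 2.44], [-1.43, 4.57], [0, 2.65], [-2.85, 2.85]. Speed limits (rad/s): [2.79, 2.79, 3.14, 3.14, 3.14, 3.14].

### API

Orientations are given as a unit quaternion [x, y, z, w].
In Python, from rig import get_obs, imaging, robot gives the robot as it stands.
- The arm moves only by the shell command python3 -m inch 'ROWS' [FORCE]. ROWS is JSON, a list of rows, each a list of 3 entries, a list of its own where there are three numbers: the finger opening in mm, from 0 to 87, then the shift along the tool's x, y, z in mm, then the turn, a rotation vector about the tool's x, y, z in degrees. In form: [[grip, [dx, dy, dz], [wx, wy, wz]], ...]. A call has 1 to 12 rows; each row shifts and turns the pose as measured when the row begins, along the tool's axes as they then stand; what a row does not reach is not made up. A row lasts 1/8 s, in which the tool goes at most 62.5 mm and 10.7 degrees, less where a joint would pass 70% of its speed; a pose out of reach is approached as far as the arm can. A call with a gripper value outside its range is refused whole. The fingers move at their own pace and stop on an object; FORCE is the grip in N (left out, the last holds). Time passes only in rows, so rows that do not move let the fingers close. It gives the time, the measured TCP pose, the force and the opening at its end, in the units of the state.
- get_obs(): the state, without advancing time (a new reading comes with each control period).
- imaging.camera(name): name is "scene" or "top" or "wrist"; returns the picture (384x512x3 uint8, red, green, blue); there is no depth.
- imaging.camera_params(name): a dict with "camera_matrix" (3x3 intrinsics, pixels), "k1" (the pictures are not rectified: a ray, as slopes to the right and down, at radius r is drawn at 1 + k1 r^2 times it, then the intrinsics apply), "xyz" and "rotation" of the camera in the world. Camera axes: x right, y down, z forward; pixel columns grow to the right and rows downward; lengths in m; the calibration is good to about 2 mm. A picture is of the moment at which its call begins: read the wrist's pose just before it. camera_params takes no time and is no camera call; for the wrist camera it gives the pose at the moment of the call.
- robot.hand_in(): hands the job in, once; it reports no verdict.
Trained networks look in the newest picture that a camera, given by its name, has taken for a name from the list of things; names that differ only in an ending like _2 or _b are one class to them, and where a whole thing is asked for, a point or a joint stands for the part that bears it (a point fixed in the world has none). Each returns a list of dicts, best first, with "confidence" (0 to 1); they miss things now and then, are a little off and sometimes report something else, mostly with a low value. They report only what shows in the picture. A call takes as long as a camera call. They do not tell look-alikes from the thing itself.
- imaging.cut_out(camera, target): "pixels" (384x512 bool, what is visible of it) and "box" ([centre column, centre row, width, height] in pixels, round what is visible of it).
- imaging.tip_of(camera, target): "pixel" ([column, row] in pixels: a listed point, or the origin of a listed thing).
The state is a dict: "time": time; "q": joint angles; "joint_velocities": joint speeds; "joint_torque": joint torques, N m; "position": TCP position; "tool_rot": TCP orientation; "ft_force": force on the tool from outside, world axes, zero at the start; "moment": the same for the moment, N m; "grip_width": finger opening in m.
Only numpy, scipy, OpenCV 4.12 (cv2) and the standard library are available. Lean on these libraries where they do the work, as an engineer would, in place of code of your own. Each camera call takes 0.05 s, during which the arm holds its last target. There are 200 camera calls.

## Working session

There is one attempt and no reset: what is moved stays moved. The work goes in short steps, Python scripts to look and compute and a shell command to move; the robot and the scene stay as the last step left them, time stands still between calls to the robot, and variables do not carry over. Pictures are saved under pics/ and viewed, about 8 in all and at most 12, crops included, and the job is handed in when it is done.

```bash
mkdir -p pics; ls; cat > h.py <<'E'
import numpy as np, cv2
from rig import get_obs, imaging, robot
from scipy.spatial.transform import Rotation as R
def ray(cam,px,z,P=None):
    P=P or imaging.camera_params(cam)
    K=np.array(P["camera_matrix"]);k=P["k1"]
    d=np.array([(px[0]-K[0,2])/K[0,0],(px[1]-K[1,2])/K[1,1]]);u=d.copy()
    for _ in range(30): u=d/(1+k*(u@u))
    r=np.array(P["rotation"]); 
    if r.shape!=(3,3): r=R.from_quat(r).as_matrix()
    v=r@np.array([*u,1]);c=np.array(P["xyz"])
    return c+v*(z-c[2])/v[2]
E
python3 - <<'E'
from h import *
o=get_obs();print(o["time"],o["position"],o["tool_rot"],o["ft_force"])
ims=[]
for c in("scene","top"):
    im=imaging.camera(c);ims.append(im);cv2.imwrite(f"pics/{c}0.png",im[:,:,::-1]);print(c,imaging.camera_params(c))
    for t,z in[("flange",0),("cover_top",.03)]+[(f"section{i}_edge",.037) for i in(1,2,3,4)]+[(n,0) for n in("spacer","bolt","gauge_block","spray_can","pen_pot")]:
        for d in imaging.tip_of(c,t)[:3]: print(c,t,round(d["confidence"],2),np.round(d["pixel"]),np.round(ray(c,d["pixel"],z),3))
E
```

```text
pics
0.0 [ 0.26536578 -0.565072    0.22158454] [-0.69012772 -0.15464449  0.69018793 -0.15313207] [ 0.21933599  0.65187746 -0.11923997]
scene {'camera_matrix': array([[408.29461911,   0.        , 255.26702554],
       [  0.        , 408.29461911, 191.56640927],
       [  0.        ,   0.        ,   1.        ]]), 'k1': -0.07152653017792009, 'xyz': array([1.35340184, 0.20738925, 0.83749412]), 'rotation': array([ 0.56741778,  0.71744845, -0.31990734, -0.24690904])}
scene flange 0.86 [236. 187.] [ 0.454 -0.078  0.   ]
scene flange 0.84 [323. 222.] [0.543 0.2   0.   ]
scene flange 0.74 [362. 166.] [0.263 0.297 0.   ]
scene cover_top 0.73 [238. 180.] [ 0.453 -0.07   0.03 ]
scene cover_top 0.69 [326. 212.] [0.53  0.204 0.03 ]
scene cover_top 0.65 [363. 162.] [0.28  0.296 0.03 ]
scene section1_edge 0.71 [336. 227.] [0.589 0.236 0.037]
scene section1_edge 0.71 [215. 175.] [ 0.456 -0.142  0.037]
scene section1_edge 0.7 [215. 217.] [ 0.625 -0.089  0.037]
scene section2_edge 0.82 [347. 205.] [0.498 0.26  0.037]
scene section2_edge 0.8 [351. 145.] [0.203 0.251 0.037]
scene section2_edge 0.67 [222
[... 1749 characters left out ...]
 -0.091  0.037]
top section3_edge 0.83 [199. 193.] [0.46  0.172 0.037]
top section3_edge 0.74 [177. 239.] [0.302 0.241 0.037]
top section3_edge 0.73 [252. 189.] [ 0.471 -0.009  0.037]
top section4_edge 0.73 [150. 234.] [0.323 0.335 0.037]
top section4_edge 0.64 [269. 216.] [ 0.38  -0.065  0.037]
top section4_edge 0.63 [210. 163.] [0.564 0.134 0.037]
top spacer 0.42 [182. 143.] [0.647 0.236 0.   ]
top bolt 0.64 [123. 153.] [0.612 0.449 0.   ]
top bolt 0.48 [157. 195.] [0.46  0.322 0.   ]
top gauge_block 0.71 [122. 229.] [0.342 0.441 0.   ]
top gauge_block 0.45 [235. 169.] [0.551 0.051 0.   ]
top spray_can 0.83 [121. 158.] [0.595 0.455 0.   ]
top pen_pot 0.68 [348. 253.] [ 0.252 -0.335  0.   ]
```

```bash
python3 - <<'E'
import cv2
a=cv2.imread("pics/scene0.png");b=cv2.imread("pics/top0.png")
cv2.imwrite("pics/s1.png",cv2.resize(a[110:300,150:450],None,fx=2.6,fy=2.6,interpolation=cv2.INTER_CUBIC))
cv2.imwrite("pics/t1.png",cv2.resize(b[90:300,100:370],None,fx=2.8,fy=2.8,interpolation=cv2.INTER_CUBIC))
E
```

```text
(no output)
```

View pics/s1.png

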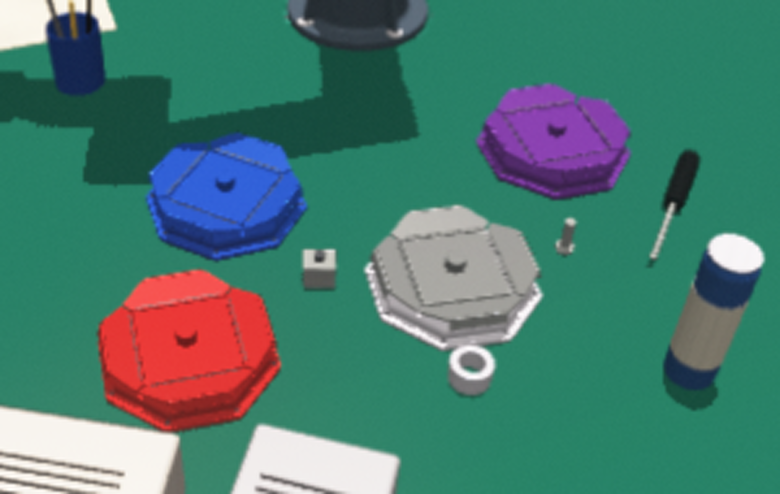

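View pics/t1.png

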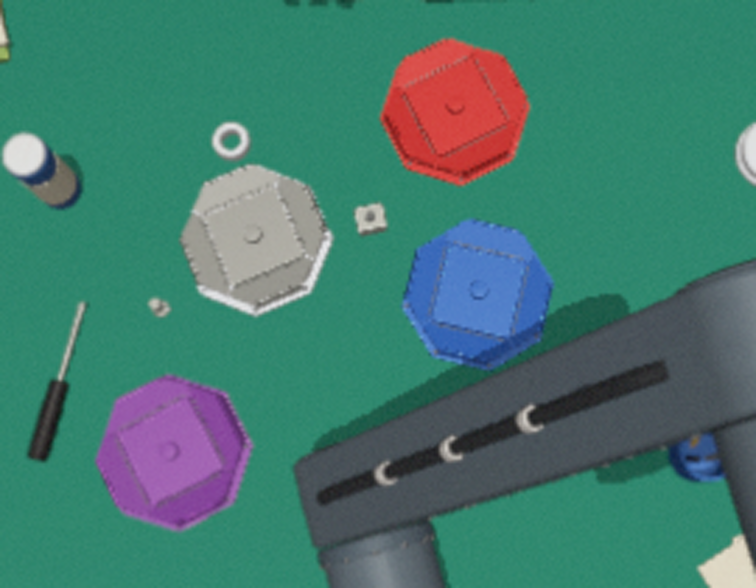

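The grey flange (crop centre about 256,235 in the top view) is the target. Blue, red and purple are look-alikes. The bolt, spacer and gauge block stand 30–50 mm off its edges. Next I refine the yaw and compute the approach.

```bash
python3 - <<'E'
from h import *
for c in("scene","top"):
    imaging.camera(c)
    for i in range(4):
        for d in imaging.tip_of(c,f"section{i+1}_edge"):
            p=ray(c,d["pixel"],.037)[:2]-[.527,.205]
            if np.hypot(*p)<.1: print(c,i+1,round(d["confidence"],2),np.round(p,3),np.degrees(np.arctan2(p[1],p[0]))-90*i)
C=[ray("top",(100+u/2.8,90+v/2.8),.03)[:2] for u,v in((205,213),(275,184),(307,258),(237,286))]
C=np.array(C);print(C,C.mean(0));
for i in range(4):
    e=C[(i+1)%4]-C[i];print(np.hypot(*e),np.degrees(np.arctan2(e[1],e[0])))
o=get_obs();r=R.from_quat(o["tool_rot"]).as_matrix();print(r.round(3));print((r.T@(np.array([.527,.205,.2])-o["position"])*1000).round(1))
P=imaging.camera_params("wrist");rc=R.from_quat(P["rotation"]).as_matrix();print((r.T@(P["xyz"]-o["position"])).round(3),(r.T@rc).round(2))
E
```

```text
scene 1 0.65 [0.063 0.014] 12.895744367965275
scene 2 0.72 [ 0.047 -0.004] -95.18497259697358
scene 2 0.57 [-0.022  0.051] 23.749878801203153
scene 3 0.85 [-0.058 -0.027] -334.83284889214593
scene 4 0.59 [ 0.039 -0.067] -329.830612604665
top 1 0.66 [0.067 0.02 ] 16.364573995182045
top 2 0.81 [-0.03   0.068] 23.567841695397405
top 3 0.75 [-0.066 -0.026] -338.5408784022777
top 4 0.53 [ 0.043 -0.063] -325.7483203676227
[[0.55612863 0.26200921]
 [0.59210524 0.17568381]
 [0.49804821 0.13517772]
 [0.46401466 0.22062319]] [0.52757419 0.19837348]
0.09352214774390762 -67.37578439989034
0.10240834348265579 -156.70065179839537
0.09197397045530022 111.71774765122261
0.1009840865133252 24.19397735386974
[[-0.     0.425 -0.905]
 [ 0.    -0.905 -0.425]
 [-1.    -0.    -0.   ]]
[  22.6 -586.6 -564.1]
[-0.161 -0.001 -0.083] [[-0.   -0.3   0.95]
 [ 1.   -0.   -0.  ]
 [ 0.    0.95  0.3 ]]
```

```bash
python3 -m inch '[[0,[0,-40,-38],[0,0,0]],[0,[0,-40,-38],[0,0,0]],[0,[0,-40,-38],[0,0,0]],[0,[0,-40,-38],[0,0,0]],[0,[0,-40,-38],[0,0,0]],[0,[0,-40,-38],[0,0,0]],[0,[0,-40,-38],[0,0,0]],[0,[0,-40,-38],[0,0,0]],[0,[0,-40,-38],[0,0,0]],[0,[0,-40,-38],[0,0,0]],[0,[0,-40,-38],[0,0,0]],[0,[0,-40,-38],[0,0,0]]]' 20; python3 - <<'E'
from h import *
o=get_obs();r=R.from_quat(o["tool_rot"]).as_matrix();print((r.T@(np.array([.527,.203,.2])-o["position"])*1000).round(1), r.round(3))
E
```

```text
time: 3.2
position: [0.4845, 0.0737, 0.2225]
tool_rot: [0.694, 0.146, -0.688, 0.155]
ft_force: [1.2, -1.4, 0.2]
grip_width: 0.0002
[  21.7 -100.3  -92.2] [[ 0.012  0.416 -0.91 ]
 [-0.01  -0.909 -0.416]
 [-1.     0.014 -0.006]]
```

```bash
python3 -m inch '[[0,[0,-34,-50],[0,0,0]],[0,[0,-34,-50],[0,0,0]],[0,[0,-34,-50],[0,0,0]],[0,[0,0,0],[0,0,0]]]'; python3 - <<'E'
from h import *
im=imaging.camera("wrist");P=imaging.camera_params("wrist")
cv2.imwrite("pics/w0.png",im[:,:,::-1])
o=get_obs();r=R.from_quat(o["tool_rot"]).as_matrix();print(o["position"],r.round(3))
for t,z in[("cover_top",.03)]+[(f"section{i}_edge",.037) for i in(1,2,3,4)]:
    for d in imaging.tip_of("wrist",t)[:3]: print(t,round(d["confidence"],2),np.round(d["pixel"]),np.round(ray("wrist",d["pixel"],z,P),4))
E
```

```text
time: 3.7
position: [0.582, 0.2383, 0.2226]
tool_rot: [0.695, 0.148, -0.686, 0.157]
ft_force: [-0.1, -0.9, -0.8]
grip_width: 0.0001
[0.58044762 0.23645005 0.22234634] [[ 0.013  0.42  -0.908]
 [-0.011 -0.908 -0.42 ]
 [-1.     0.015 -0.008]]
cover_top 0.7 [433. 351.] [ 0.4551 -0.0742  0.03  ]
cover_top 0.62 [267. 224.] [0.5277 0.2009 0.03  ]
section1_edge 0.97 [273. 163.] [0.5944 0.2252 0.037 ]
section2_edge 0.91 [477. 319.] [ 0.5223 -0.0935  0.037 ]
section2_edge 0.8 [202. 230.] [0.4949 0.2642 0.037 ]
section3_edge 0.9 [398. 327.] [ 0.4731 -0.0029  0.037 ]
section3_edge 0.27 [381. 250.] [0.5553 0.0722 0.037 ]
section4_edge 0.92 [334. 229.] [0.5557 0.1328 0.037 ]
section4_edge 0.87 [100. 325.] [0.3263 0.3304 0.037 ]
section4_edge 0.81 [473. 189.] [0.6595 0.0151 0.037 ]
```

View pics/w0.png

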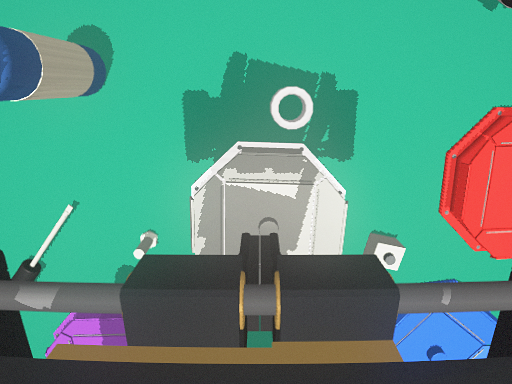

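The wrist view shows the grey flange with section 1 uppermost at (273,163). The tool is already aligned to within about 2°. Centre is about (0.527, 0.200) and yaw about 23°. I'll press section 1 first.

```bash
python3 -m inch '[[0,[0,13,-11],[0,0,-0.9]],[0,[60,0,0],[0,0,0]],[0,[60,0,0],[0,0,0]],[0,[40,0,0],[0,0,0]],[0,[0,0,0],[0,0,0]]]'; python3 - <<'E'
from h import *
o=get_obs();r=R.from_quat(o["tool_rot"]).as_matrix();print(o["position"].round(4),o["ft_force"]);print((r.T@(np.array([.595,.229,.03])-o["position"])*1000).round(1), r.round(3))
E
```

```text
time: 4.62
position: [0.6053, 0.2194, 0.0632]
tool_rot: [0.698, 0.148, -0.685, 0.146]
ft_force: [0.4, -0.6, 0.1]
grip_width: 0.0004
[0.6053 0.2194 0.0632] [ 0.37123776 -0.63651221  0.08297063]
[ 33. -13.   6.] [[ 0.017  0.407 -0.913]
 [ 0.006 -0.913 -0.407]
 [-1.     0.001 -0.018]]
```

```bash
python3 -m inch '[[0,[13,-13,6],[0,1,0]],[0,[0,0,0],[0,0,0]]]'; python3 - <<'E'
from h import *
o=get_obs();r=R.from_quat(o["tool_rot"]).as_matrix();print(o["position"].round(4),o["ft_force"]);print((r.T@(np.array([.595,.229,.03])-o["position"])*1000).round(1), r.round(3))
E
```

```text
time: 4.88
position: [0.5987, 0.2274, 0.053]
tool_rot: [0.706, 0.148, -0.677, 0.144]
ft_force: [-0.6, -0.2, 0.4]
grip_width: 0.0001
[0.5987 0.2274 0.053 ] [-0.59805364 -0.20824092  0.3719445 ]
[22.8 -3.   3.7] [[ 0.039  0.405 -0.913]
 [ 0.014 -0.914 -0.405]
 [-0.999  0.003 -0.042]]
```

```bash
python3 -m inch '[[0,[6,-3,4],[0,-2.4,0]],[0,[0,0,0],[0,0,0]],[0,[6,0,0],[0,0,0]],[0,[6,0,0],[0,0,0]],[0,[5,0,0],[0,0,0]],[0,[0,0,0],[0,0,0]]]'; python3 - <<'E'
from h import *
o=get_obs();r=R.from_quat(o["tool_rot"]).as_matrix();print(o["position"].round(4),o["ft_force"]);print((r.T@(np.array([.595,.229,.03])-o["position"])*1000).round(1), r.round(3))
E
```

```text
time: 5.62
position: [0.6035, 0.228, 0.0377]
tool_rot: [0.699, 0.145, -0.685, 0.147]
ft_force: [-0.2, 0.1, 1.7]
grip_width: 0.0006
[0.6035 0.228  0.0377] [-0.23940657  0.10592479  1.69886121]
[ 7.5 -4.4  7.5] [[ 0.019  0.403 -0.915]
 [ 0.001 -0.915 -0.403]
 [-1.     0.007 -0.018]]
```

```bash
python3 -m inch '[[0,[-8,-4,8],[0,-1,0]],[0,[0,0,2],[0,0,0]],[0,[0,0,0],[0,0,0]]]'; python3 - <<'E'
from h import *
o=get_obs();r=R.from_quat(o["tool_rot"]).as_matrix();print(o["position"].round(4),o["ft_force"]);print((r.T@(np.array([.595,.229,.03])-o["position"])*1000).round(1), r.round(3))
E
```

```text
time: 6.0
position: [0.5907, 0.2273, 0.0457]
tool_rot: [-0.691, -0.143, 0.692, -0.148]
ft_force: [0.4, -0.1, 0.8]
grip_width: 0.0004
[0.5907 0.2273 0.0457] [ 0.4068714  -0.05606348  0.83628344]
[15.6  0.1 -4.6] [[ 0.     0.404 -0.915]
 [-0.007 -0.915 -0.404]
 [-1.     0.007  0.003]]
```

```bash
python3 -m inch '[[0,[6,0,-4],[0,0,0]],[0,[5,0,-1],[0,0,0]],[0,[5,0,0],[0,0,0]],[0,[5,0,0],[0,0,0]],[0,[4,0,0],[0,0,0]]]'; python3 -m inch '[[0,[3,0,0],[0,0,0]]]'
```

```text
time: 6.62
position: [0.5958, 0.2295, 0.0298]
tool_rot: [-0.691, -0.143, 0.693, -0.149]
ft_force: [-7.0, -2.4, 24.4]
grip_width: 0.0002
time: 6.75
position: [0.5958, 0.2294, 0.0301]
tool_rot: [-0.691, -0.143, 0.692, -0.149]
ft_force: [-4.3, -1.8, 13.5]
grip_width: 0.0007
```

```bash
python3 -m inch '[[0,[-40,0,0],[0,0,0]],[0,[0,0,50],[0,0,0]],[0,[0,0,50],[0,0,0]],[0,[0,0,40],[0,0,0]],[0,[0,0,0],[0,0,0]],[0,[0,0,0],[0,0,0]]]'; python3 - <<'E'
from h import *
o=get_obs();r=R.from_quat(o["tool_rot"]).as_matrix();print(o["position"].round(4),o["ft_force"]);print((r.T@(np.array([.459,.171,.03])-o["position"])*1000).round(1), r.round(3))
for t,z in[("cover_top",.03)]+[(f"section{i}_edge",.037-.007*(i==1)) for i in(1,2,3,4)]:
    imaging.camera("top")
    for d in imaging.tip_of("top",t): 
        p=ray("top",d["pixel"],z)
        if np.hypot(*(p[:2]-[.527,.2]))<.11:print(t,round(d["confidence"],2),p.round(3))
E
```

```text
time: 7.5
position: [0.4668, 0.172, 0.0709]
tool_rot: [0.693, 0.143, -0.691, 0.149]
ft_force: [0.8, -0.4, -0.7]
grip_width: 0.0006
[0.4668 0.172  0.0709] [ 0.76133342 -0.41524712 -0.70947572]
[40.8 -2.6  7.6] [[ 0.005  0.404 -0.915]
 [-0.008 -0.914 -0.405]
 [-1.     0.009 -0.002]]
section1_edge 0.38 [0.594 0.227 0.03 ]
section4_edge 0.64 [0.556 0.141 0.037]
```

```bash
python3 -m inch '[[0,[10,-3,7],[0,0,0]],[0,[10,0,0],[0,0,0]],[0,[5,0,0],[0,0,0]],[0,[0,0,0],[0,0,0]]]';python3 - <<'E'
from h import *
o=get_obs();r=R.from_quat(o["tool_rot"]).as_matrix();print((r.T@(np.array([.459,.171,.03])-o["position"])*1000).round(1), r.round(3))
E
```

```text
time: 8.5
position: [0.4568, 0.1716, 0.0435]
tool_rot: [0.692, 0.143, -0.692, 0.149]
ft_force: [-0.1, -0.2, 0.3]
grip_width: 0.0005
[13.5  1.3 -1.8] [[ 0.002  0.405 -0.914]
 [-0.008 -0.914 -0.405]
 [-1.     0.008  0.002]]
```

```bash
python3 -m inch '[[0,[5,0,-2],[0,0,0]],[0,[5,0,0],[0,0,0]],[0,[5,0,0],[0,0,0]],[0,[4,0,0],[0,0,0]],[0,[3,0,0],[0,0,0]]]'
```

```text
time: 9.12
position: [0.4586, 0.1722, 0.0295]
tool_rot: [0.693, 0.143, -0.691, 0.15]
ft_force: [-4.9, -2.8, 32.1]
grip_width: 0.0005
```

```bash
python3 -m inch '[[0,[-35,0,0],[0,0,0]],[0,[0,-34,-35],[0,0,0]],[0,[0,-34,-35],[0,0,0]],[0,[0,0,0],[0,0,0]],[0,[0,0,0],[0,0,0]]]';python3 - <<'E'
from h import *
o=get_obs();r=R.from_quat(o["tool_rot"]).as_matrix();print((r.T@(np.array([.498,.268,.03])-o["position"])*1000).round(1), r.round(3))
E
```

```text
time: 9.75
position: [0.4984, 0.2654, 0.0668]
tool_rot: [0.696, 0.143, -0.688, 0.149]
ft_force: [0.0, -0.9, -0.1]
grip_width: 0.0003
[36.8 -2.9 -0.4] [[ 0.012  0.404 -0.915]
 [-0.006 -0.915 -0.404]
 [-1.     0.011 -0.009]]
```

```bash
python3 -m inch '[[0,[15,-2,0],[0,-0.5,0]],[0,[7,0,0],[0,0,0]],[0,[0,0,0],[0,0,0]]]';python3 - <<'E'
from h import *
o=get_obs();r=R.from_quat(o["tool_rot"]).as_matrix();print((r.T@(np.array([.498,.268,.03])-o["position"])*1000).round(1), r.round(3))
E
```

```text
time: 10.12
position: [0.4958, 0.2644, 0.042]
tool_rot: [-0.691, -0.141, 0.693, -0.149]
ft_force: [0.5, 0.7, 0.5]
grip_width: 0.0007
[11.9 -2.5 -3.5] [[-0.     0.401 -0.916]
 [-0.011 -0.916 -0.401]
 [-1.     0.01   0.005]]
```

```bash
python3 -m inch '[[0,[4,-3,-3],[0,0,0]],[0,[5,0,0],[0,0,0]],[0,[5,0,0],[0,0,0]],[0,[4,0,0],[0,0,0]],[0,[3,0,0],[0,0,0]]]'
```

```text
time: 10.75
position: [0.4972, 0.2676, 0.0298]
tool_rot: [-0.691, -0.141, 0.693, -0.15]
ft_force: [-5.1, -3.0, 20.7]
grip_width: 0.0004
```

```bash
python3 -m inch '[[0,[-40,0,0],[0,0,0]],[0,[0,48,0],[0,0,0]],[0,[0,48,0],[0,0,0]],[0,[0,40,0],[0,0,0]],[0,[0,0,0],[0,0,0]],[0,[0,0,0],[0,0,0]]]';python3 - <<'E'
from h import *
o=get_obs();r=R.from_quat(o["tool_rot"]).as_matrix();print((r.T@(np.array([.556,.132,.03])-o["position"])*1000).round(1), r.round(3))
E
```

```text
time: 11.5
position: [0.556, 0.1425, 0.0744]
tool_rot: [0.694, 0.142, -0.689, 0.15]
ft_force: [-1.0, -0.2, 0.7]
grip_width: 0.0008
[44.5  9.   4.4] [[ 0.009  0.404 -0.915]
 [-0.011 -0.915 -0.404]
 [-1.     0.013 -0.004]]
```

```bash
python3 -m inch '[[0,[14,8,4],[0,0,0]],[0,[14,0,0],[0,0,0]],[0,[4,0,0],[0,0,0]],[0,[0,0,0],[0,0,0]]]';python3 - <<'E'
from h import *
o=get_obs();r=R.from_quat(o["tool_rot"]).as_matrix();print((r.T@(np.array([.556,.132,.03])-o["position"])*1000).round(1), r.round(3))
E
```

```text
time: 12.0
position: [0.5533, 0.1355, 0.0389]
tool_rot: [0.693, 0.144, -0.69, 0.152]
ft_force: [0.5, -0.5, 1.1]
grip_width: 0.0007
[ 9.   4.2 -1.1] [[ 0.006  0.408 -0.913]
 [-0.01  -0.913 -0.408]
 [-1.     0.012 -0.001]]
```

```bash
python3 -m inch '[[0,[-2,4,0],[0,0,0]],[0,[5,0,0],[0,0,0]],[0,[5,0,0],[0,0,0]],[0,[4,0,0],[0,0,0]],[0,[3,0,0],[0,0,0]],[0,[3,0,0],[0,0,0]]]'; python3 -m inch '[[0,[-50,0,0],[0,0,0]],[0,[-50,0,0],[0,0,0]],[0,[-50,0,-40],[0,0,0]],[0,[-40,0,-40],[0,0,0]],[0,[0,0,0],[0,0,0]],[0,[0,0,0],[0,0,0]]]'; python3 - <<'E'
from h import *
for c,(a,b,e,f) in dict(scene=(170,260,280,370),top=(120,230,140,270),wrist=(100,384,100,450)).items():
    im=imaging.camera(c)[:,:,::-1]
    cv2.imwrite(f"pics/{c}9.png",cv2.resize(im[a:b,e:f],None,fx=600/(f-e)*.85,fy=600/(f-e)*.85,interpolation=cv2.INTER_CUBIC))
    print(c,[(np.round(d["pixel"]),round(d["confidence"],2),ray(c,d["pixel"],.03).round(3)) for d in imaging.tip_of(c,"cover_top")])
E
```

```text
time: 12.75
position: [0.5564, 0.1316, 0.0298]
tool_rot: [0.694, 0.143, -0.689, 0.153]
ft_force: [-5.1, -0.3, 24.1]
grip_width: 0.0002
time: 13.5
position: [0.6252, 0.1669, 0.2215]
tool_rot: [0.692, 0.144, -0.691, 0.151]
ft_force: [0.2, -0.3, -0.1]
grip_width: -0.0001
scene [(array([328., 210.]), 0.96, array([0.523, 0.208, 0.03 ])), (array([223., 241.]), 0.62, array([ 0.698, -0.045,  0.03 ])), (array([364., 161.]), 0.61, array([0.273, 0.297, 0.03 ])), (array([239., 178.]), 0.58, array([ 0.446, -0.068,  0.03 ]))]
top [(array([188., 175.]), 0.86, array([0.524, 0.212, 0.03 ])), (array([159., 250.]), 0.79, array([0.268, 0.304, 0.03 ])), (array([268., 193.]), 0.66, array([ 0.46 , -0.066,  0.03 ])), (array([260., 128.]), 0.6, array([ 0.691, -0.04 ,  0.03 ]))]
wrist [(array([464., 190.]), 0.98, array([ 0.695, -0.05 ,  0.03 ])), (array([194., 235.]), 0.77, array([0.527, 0.201, 0.03 ]))]
```

View pics/scene9.png

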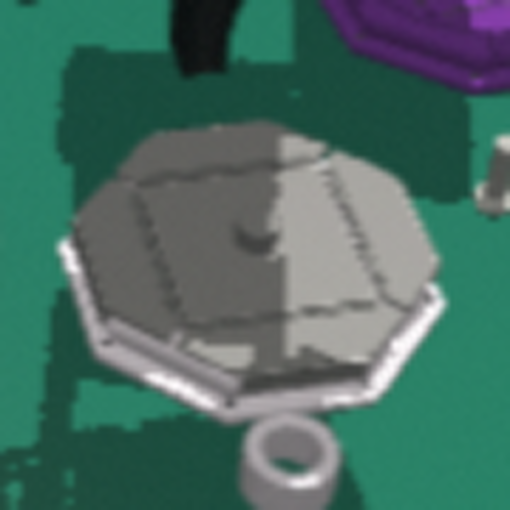

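View pics/wrist9.png

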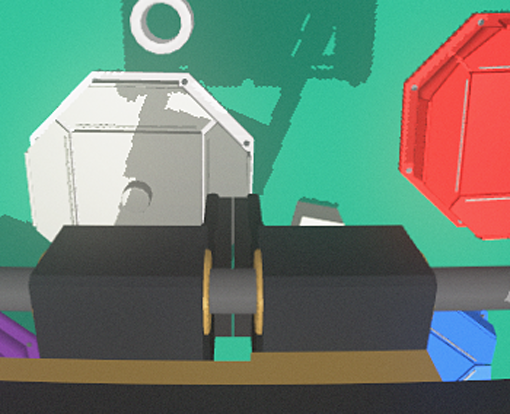

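The sections look flush, but the arm's shadow makes it unclear. I'll back away and compare against the first view.

```bash
python3 -m inch '[[0,[0,60,0],[0,0,0]],[0,[0,60,0],[0,0,0]],[0,[0,60,0],[0,0,0]],[0,[0,60,0],[0,0,0]],[0,[0,60,0],[0,0,0]],[0,[0,0,0],[0,0,0]],[0,[0,0,0],[0,0,0]]]'; python3 - <<'E'
from h import *
out=[]
for c,(a,b,e,f) in dict(scene=(175,255,280,375),top=(135,215,150,245)).items():
    new=imaging.camera(c)[:,:,::-1];old=cv2.imread(f"pics/{c}0.png")
    out.append(np.hstack([cv2.resize(i[a:b,e:f],(390,300),interpolation=cv2.INTER_CUBIC) for i in(old,new)]))
cv2.imwrite("pics/cmp.png",np.vstack(out)); print(get_obs()["ft_force"])
for n in("spacer","bolt","gauge_block"): print(n,[ray("top",d["pixel"],0).round(3) for d in imaging.tip_of("top",n)])
E
```

```text
time: 14.68
position: [0.748, -0.1142, 0.2184]
tool_rot: [-0.689, -0.146, 0.694, -0.15]
ft_force: [-0.0, 0.1, 0.4]
grip_width: 0.0006
[-0.47194389  1.14215078 -1.02110618]
spacer []
bolt [array([0.443, 0.32 , 0.   ])]
gauge_block []
```

View pics/cmp.png

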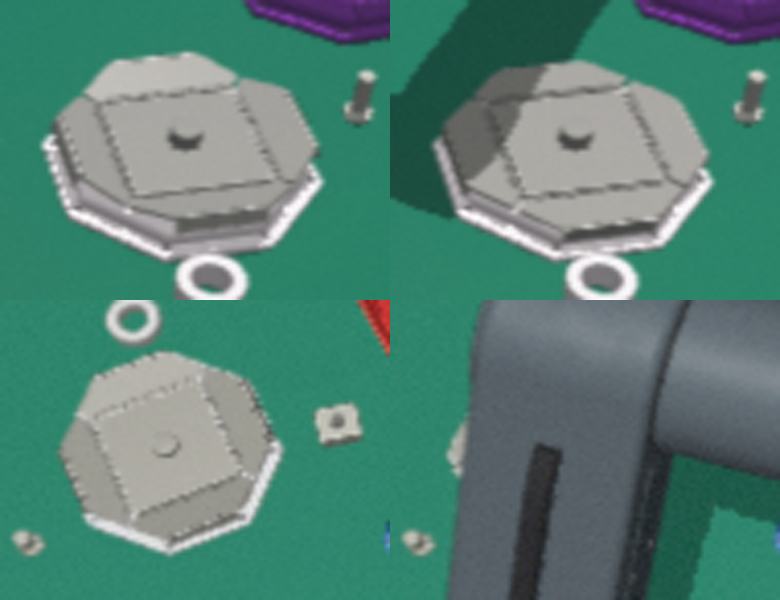

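The before/after scene view shows all four sections dropped and the same shade as the flat middle. The flange, spacer and bolt have not moved, and the hand is clear.

```bash
python3 -c "
from rig import robot;print(robot.hand_in())"
```

```text
the job is handed in; nothing more can be done
None
```

I pressed all four rim sections of the grey flange with the closed fingertips, in the order 1, 3, 2, 4, and handed the job in at about 15 s of the 43 s allowed. No verdict was reported.

- **Presses:** each one ended on the hard stop at z ≈ 30 mm, with 21–32 N on the wrist. My first approach to section 1 had drifted about 8 mm outward, so I lifted and corrected it before pressing.
- **Sections:** the final scene view, set beside the starting one, shows all four sections flush with the middle. This is a check by eye, not a measured joint angle.
- **Flange and neighbours:** by eye, the flange, spacer and bolt are where they started. The networks put the cover centre within about 7 mm of its starting reading, which is within their scatter.
- **Hand:** it ended raised at z = 0.22 m, well to the side, with about 1 N or less on the wrist.
- **Not checked:** in the last top view the arm hid most of the flange, the spacer and the gauge block. The network found neither the spacer nor the gauge block there. I did not re-measure the gauge block or the more distant things. None of my moves went near them at low height, and no contact showed in the force readings.

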